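# Wedge the bottle-opener head back into its handle and put it away

## Robot

A 6-joint arm with a two-finger parallel gripper is mounted at the origin on the work surface. World frame = base frame: x ahead of the robot, y to its left, z up, the work surface at z = 0. Lengths are in m, angles in rad, forces in N, time in s.
With the tool pointing down it reaches from about 0.375 to 0.975 m from the base axis. Payload 3.8 kg.
Tool frame: the origin (TCP) lies at the very end of the fingers, on their centre line; the grasp point (between the pads) lies 19 mm behind it; z points along the fingers, y is the line along which they close (so a half turn about z gives the same grasp; the last joint's range is limited). The gripper opens to 85 mm and grips with 20 to 120 N. Pads are 22 mm wide; open, the fingers measure 114 mm over their backs; the gripper's body (76 mm by 85 mm) begins 54 mm behind the grasp point. The pads swing forward as they close: fully open they stand 13 mm farther back than shut.
Start: joints at [1.141, 0.264, 1.604, -0, 1.274, -0.037], TCP at [0.258, 0.624, 0.231] pointing down, gripper open.
Joint ranges: [-2.63, 2.63], [-0.94, 2.18], [0.31, 2.57], [-1.31, 4.45], [0, 2.66], [-2.55, 2.55]. Speed limits (rad/s): [2.57, 2.57, 3.14, 3.14, 3.14, 3.14].

## Interface

Orientations are given as a rotation vector (axis times angle).
In Python, from workcell import monitor, viewer, workorder gives the robot as it stands.
- The arm moves only by the tool jog_arm, never from a script. Its argument "commands" is a list of rows, each an object with "travel": the shift along the tool's x, y, z in mm, a list of three; "rot": the turn, a rotation vector about the tool's x, y, z in degrees, a list of three; "claw": the closure in counts, from 0 (fully open) to 255 (shut). A call has exactly 5 rows; each row shifts and turns the commanded pose from where the row before left it, along the tool's axes as they then stand; what a row does not reach is not made up. A row lasts 1/10 s, in which the tool goes at most 50 mm and 8.59 degrees, less where a joint would pass 70% of its speed; a pose out of reach is approached as far as the arm can. A call is refused whole if a number of a shift passes 50 or a number of a turn 8.59, either way. A call with a gripper value outside its range is refused whole. The fingers move at their own pace and stop on an object; "force" is the grip in N (left out, the last holds). Time passes only in rows, so rows that do not move let the fingers close, or fill a call up. It gives the time, the measured TCP pose, the force, the opening and the grip force at its end, in the units of the state.
- monitor.read_state(): the state, without advancing time (a new reading comes with each control period).
- viewer.read_camera(name): name is "side" or "top" or "wrist"; returns a dict with "color" (480x640x3 uint8, blue, green, red), "camera_matrix" (3x3 intrinsics, pixels), "k1" (the pictures are not rectified: a ray, as slopes to the right and down, at radius r is drawn at 1 + k1 r^2 times it, then the intrinsics apply), "R" (3x3) and "t" (3): a world point X has camera coordinates R X + t. Camera axes: x right, y down, z forward; pixel columns grow to the right and rows downward; lengths in m; the calibration is good to about 2 mm. A picture is of the moment at which its call begins. There is no depth.
- workorder.finish_job(): hands the job in; it is judged then, once.
The state is a dict: "time": time; "q": joint angles; "joint_vel": joint speeds; "joint_torque": joint torques, N m; "tool_pos": TCP position; "tcp_rot": TCP orientation; "wrist_force": force on the tool from outside, world axes, zero at the start; "torque": the same for the moment, N m; "width": opening from 0.0 (shut) to 1.0 (fully open); "grip_force": force on a finger pad.
Only numpy, scipy, OpenCV 4.12 (cv2) and the standard library are available. Lean on these libraries where they do the work, as an engineer would, in place of code of your own. Each camera call takes 0.05 s, during which the arm holds its last target. There are 200 camera calls.

## Task

The bottle opener has come apart: its steel head is parked in the wooden rack and its handle stands in the small holder block. Put the head's tapered shank into the handle's socket and press or tap it in firmly, with about 15 N and never more than 25 N, so that friction alone holds it; then lift the whole opener by its steel head only, lower it handle-first into the big empty hole of the rack and let go, leaving it upright and still together. Leave the pawns, bowl and chessboard as they are.

Things in the scene. Friction and masses are not known exactly. Their poses are not given: they have to be found in the camera images.
- head_grip (a point): Centre of the gripping plate of the loose steel opener head (110 g, upright, z up). The plate is 10 mm thick along its x, 34 mm wide along its y, from 26 mm below to 20 mm above this point; a bottle-cap loop in its plane goes on to 44 mm above. Grasp across the 10 mm. A collar, 26 mm in diameter, lies 26 to 34 mm below this point, the shank below that.
- head_tip (a point): Lower end of the head's round tapered shank, on its axis, 70 mm below head_grip. The shank is 36 mm long, 17 mm in diameter under the collar and 8 mm near this tip. At the start it hangs loosely in the rack's small hole, the collar resting on the rack.
- handle_mid (a point): Point on the axis of the loose upright handle, half-way up. Red-brown wood with a brass ferrule on top, 40 mm in diameter, 100 mm tall, 320 g in all. It stands in the holder block with about 2.5 mm of play to each side. A push over 25 N would split it. At the end it has to stand in the rack's big hole.
- socket (a point): Centre of the socket mouth in the handle's top face, 50 mm above handle_mid. Mouth 28 mm wide; inside is a brass sleeve tapered like the shank. Its level is hidden and varies: the shank binds when its tip is somewhere 19 to 33 mm below the mouth, then the push climbs about 25 N per mm (stiff). After a 15 N push it carries the handle; pushed lightly, the handle drops. Collar and ferrule never meet.
- holder_top (a point): Centre of the mouth of the hole in the fixed dark wooden holder block, level with its top face. The block is 80 x 80 x 30 mm; its hole is 45 mm wide and 24 mm deep, so its floor is 6 mm above the shelf.
- home (a point): Centre of the mouth of the big empty hole of the fixed wooden rack, level with the rack's top, 46 mm above the shelf. Hole 50 mm wide, 40 mm deep, floor 6 mm above the shelf. The rack is 70 mm (its x) by 270 mm (its y); from this point along its y: the head's parking hole at -75 mm, pawn wells at +70 and -140 mm.
- pawn0: Dark wooden chess pawn, 60 mm tall, 29 mm base, loose in a shallow well at the -y end of the rack. Origin under its base. Leave it standing.
- pawn1: Light wooden chess pawn, same size, in the well at the +y end of the rack. Leave it standing.
- bowl: Dark green ceramic bowl, 120 mm across, 55 mm tall, on the shelf. Origin under its centre. Leave it alone.
- board: Folded wooden chessboard with a brass clasp, 150 mm (x) by 300 mm (y), 41 mm tall, lying on the shelf. Origin under its centre. Leave it alone.
Not all that is in view belongs to the job. Of the things that look like the part that bears holder_top, take the one that is farthest from the robot's base at the start.

How it is judged:
On the way, in this order (a step that is already met when the one before it is completed fails the run):
1. the shank is in the socket of the handle standing in its block, and is pushed in firmly (over about 9 N) (z of head_grip in the frame of handle_mid below 0.104 m and horizontal distance between head_grip and handle_mid below 0.012 m and horizontal distance between handle_mid and holder_top below 0.01 m and contact force between handle and holder above 12.5 N), for 0.1 s.
2. the handle is lifted out of its block hanging on the head, the fingers not touching the handle (height (world z) of handle_mid above 0.095 m and z of head_grip in the frame of handle_mid below 0.104 m and contact force between the fingers and handle below 0.3 N and contact force between handle and holder below 0.3 N), for 0.3 s.
At the end, for the whole second after the job is handed in: The handle stands on the floor of the rack's big hole (within 12 mm of its centre, bottom within 5 mm of its floor, tilt under 0.15 rad), the head still in its socket (tip 16 mm deep or more, axes within 0.12 rad), released and at rest; bystanders unmoved (horizontal distance between handle_mid and home below 0.012 m and height (world z) of handle_mid below 0.061 m and angle between handle_mid's own z axis and vertical below 0.15 rad and z of head_grip in the frame of handle_mid below 0.104 m and angle between the z axis of head_grip and the z axis of handle_mid, either way round below 0.12 rad and linear speed of each of handle, head below 0.02 m/s); the robot touches nothing.
It fails at once if the handle is pushed down with clearly more than 25 N (block force, handle's weight and a margin for jolts included, over 32 N) (contact force between handle and holder above 32 N).
It fails at once if the fingers take hold of the handle (contact force between the fingers and handle above 5 N).
It fails at once if a pawn is moved or tipped (distance of any of pawn0, pawn1 from where it was at the start of the episode above 0.012 m or angle between any of pawn0, pawn1's own z axis and vertical above 0.4 rad).
It fails at once if the bowl or the chessboard is moved (distance of any of bowl, board from where it was at the start of the episode above 0.02 m).
It also fails if it takes over 58 s, if anything falls off the work surface, if the arm or the gripper's body presses on something with over 40 N, if the wrist force passes 120 N, or if a joint passes its speed limit or range.

## Working session

There is one attempt and no reset: what is moved stays moved. The work goes in short steps, Python scripts to look and compute and a tool call to move; the robot and the scene stay as the last step left them, time stands still between calls to the robot, and variables do not carry over. Pictures are saved under pics/ and viewed, at most 10 in all, crops included, and the job is handed in when it is done.

Besides the shell and the picture viewer there is one more tool, called after "Call:" as name(argument=value, ...), one argument or row to a line, values as JSON. jog_arm: Moves the arm, as the interface text tells. Its arguments: {"type":"object","properties":{"commands":{"type":"array","items":{"type":"object","properties":{"travel":{"type":"array","items":{"type":"number"}},"rot":{"type":"array","items":{"type":"number"}},"claw":{"type":"number"}}}},"force":{"type":"number"}},"required":["commands"]}

```bash
mkdir -p pics; cat > h.py <<'E'
import numpy as np, cv2
from workcell import monitor, viewer, workorder
def cam(n,save=None):
    c=viewer.read_camera(n)
    if save: cv2.imwrite('pics/'+save,c['color'])
    return c
def ray(c,u,v):
    K=np.array(c['camera_matrix'],float); p=cv2.undistortPoints(np.array([[[u,v]]],float),K,np.array([c['k1'],0,0,0,0],float)) if False else None
    d=np.array([(u-K[0,2])/K[0,0],(v-K[1,2])/K[1,1]]); s=d.copy()
    for _ in range(30): s=d/(1+c['k1']*(s@s))
    R=np.array(c['R']);t=np.array(c['t'])
    return -R.T@t, R.T@np.array([s[0],s[1],1.])
def plane(c,u,v,z):
    o,d=ray(c,u,v); return o+d*(z-o[2])/d[2]
def proj(c,X):
    K=np.array(c['camera_matrix']);p=np.array(c['R'])@np.array(X,float)+np.array(c['t']);s=p[:2]/p[2];s=s*(1+c['k1']*(s@s))
    return np.array([K[0,0]*s[0]+K[0,2],K[1,1]*s[1]+K[1,2]])
E
python3 - <<'E'
from h import *
np.set_printoptions(precision=4,suppress=True)
for n in('side','top','wrist'):
    c=cam(n,n+'0.png');print(n,c['k1'],-np.array(c['R']).T@c['t'],np.array(c['R'])[2],c['camera_matrix'][0])
print(monitor.read_state())
E
```

```text
side 0.02681617771592911 [0.557  0.7242 0.5727] [ 0.0068 -0.8227 -0.5685] [436.4656   0.     321.6571]
top -0.09935107410985862 [0.4008 0.0432 0.9772] [ 0.2068 -0.0059 -0.9784] [444.9592   0.     315.8133]
wrist -0.01438416361162504 [0.1894 0.6513 0.371 ] [ 0.2669 -0.1138 -0.957 ] [423.5246   0.     317.7146]
{'time': 0.15, 'q': array([ 1.1411,  0.2646,  1.6051,  0.    ,  1.2737, -0.0369]), 'joint_vel': array([-0.001 , -0.0057, -0.0036, -0.0019,  0.0003,  0.0004]), 'joint_torque': array([  0.0003, -51.5902, -36.7962,  -0.    ,   0.0079,  -0.    ]), 'tool_pos': array([0.2581, 0.6231, 0.2302]), 'tcp_rot': array([-0.613 , -3.0808,  0.0027]), 'wrist_force': array([ 0.2399,  1.3204, -0.2373]), 'torque': array([0.0015, 0.0229, 0.0036]), 'grip_force': 0.0, 'width': 0.9990201519948095}
```

View pics/top0.png

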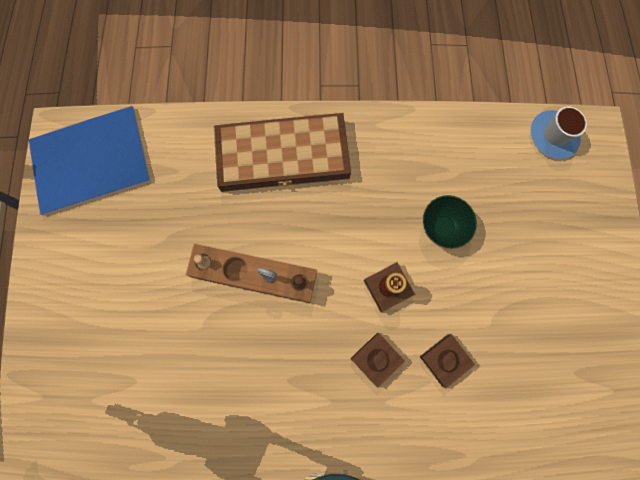

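View pics/side0.png

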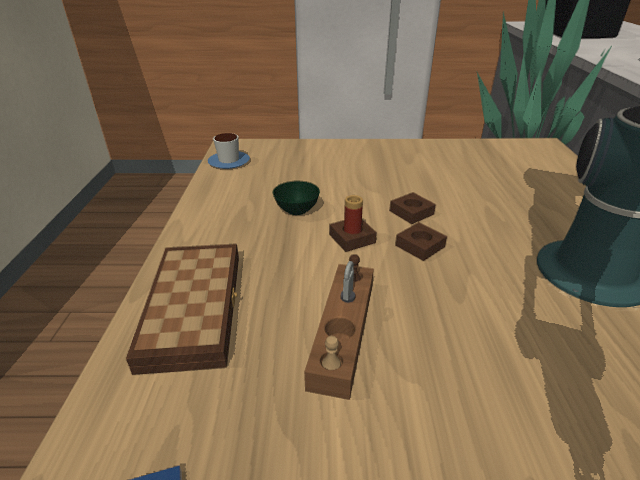

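Three holder-like blocks are visible in the top view: (390,287) with the handle in it, and two empty ones at (378,360) and (448,360). The one at (390,287) is farthest from the base (largest x) and bears the handle. The rack runs from (190,258) to (315,288). From left to right it holds the light pawn at (203,261), the big hole at (234,268), the head at (266,273) and the dark pawn at (298,282). I'll confirm with a crop.

```bash
python3 - <<'E'
from h import *
np.set_printoptions(precision=4,suppress=True)
t=cv2.imread('pics/top0.png');s=cv2.imread('pics/side0.png')
a=cv2.resize(t[235:395,180:480],(800,427),interpolation=cv2.INTER_CUBIC)
cv2.imwrite('pics/c1.png',a)
b=cv2.resize(s[180:400,295:455],(436,600),interpolation=cv2.INTER_CUBIC)
cv2.imwrite('pics/c2.png',b)
c=cam('top')
for u,v in((390,287),(378,360),(448,360)):
    p=plane(c,u,v,.03);print(p,np.hypot(p[0],p[1]))
E
```

```text
[ 0.4933 -0.1202  0.03  ] 0.5077545391915824
[ 0.3415 -0.0897  0.03  ] 0.3531311928142047
[ 0.3386 -0.2371  0.03  ] 0.4133869988928003
```

View pics/c1.png

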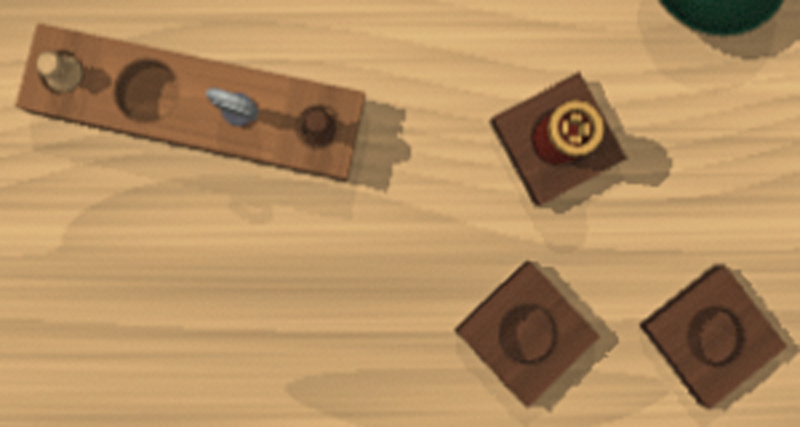

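View pics/c2.png

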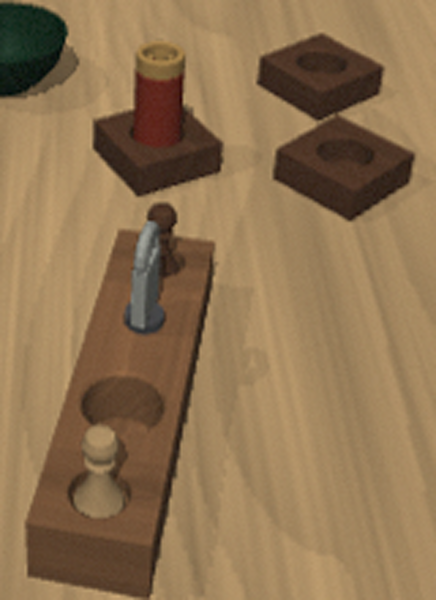

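The crop confirms it: the upper block in the top view carries the red-brown handle with its brass ferrule, and the other two are empty. Next I'll measure.

```bash
python3 - <<'E'
from h import *
from scipy.spatial.transform import Rotation as Ro
np.set_printoptions(precision=4,suppress=True)
c=cam('top');im=c['color'];hsv=cv2.cvtColor(im,cv2.COLOR_BGR2HSV)
for n,(u,v) in dict(rack=(250,263),rack2=(283,280),table=(340,330),shadow=(322,285),block=(372,287),ferr=(402,280),ferr2=(388,283),red=(384,287),head=(268,276),tip=(262,270)).items(): print(n,hsv[v,u])
# rack
m=cv2.inRange(hsv,(0,90,70),(14,255,170));m[:235]=0;m[320:]=0;m[:,:175]=0;m[:,330:]=0
m=cv2.morphologyEx(m,cv2.MORPH_CLOSE,np.ones((9,9)))
k=max(cv2.findContours(m,0,1)[0],key=cv2.contourArea)
P=np.array([plane(c,u,v,.046)[:2] for u,v in k[:,0].astype(float)]).astype(np.float32)
print('rack px',cv2.minAreaRect(k),'world',cv2.minAreaRect(P))
# hue-based ferrule
m=cv2.inRange(hsv,(17,120,90),(30,255,255));m2=np.zeros_like(m);m2[268:298,380:412]=m[268:298,380:412]
ys,xs=np.nonzero(m2);print('ferr n',len(xs))
k=cv2.convexHull(np.stack([xs,ys],1).astype(np.int32));
P=np.array([plane(c,u,v,.106)[:2] for u,v in k[:,0].astype(float)]).astype(np.float32)
print('ferr',cv2.minEnclosingCircle(P),P.min(0),P.max(0))
# steel head
m=cv2.inRange(hsv,(85,20,40),(125,160,255));m2=np.zeros_like(m);m2[255:300,245:290]=m[255:300,245:290]
ys,xs=np.nonzero(m2);pts=np.stack([xs,ys],1).astype(np.int32);print('head',len(xs),pts.min(0),pts.max(0),cv2.minAreaRect(pts))
for z in(.054,.08,.1):print(z,plane(c,*pts.mean(0),z))
s=monitor.read_state();R=Ro.from_rotvec(s['tcp_rot']).as_matrix();print(R)
w=cam('wrist');print('cam in tool',R.T@(-np.array(w['R']).T@w['t']-s['tool_pos']),'dir',R.T@np.array(w['R'])[2])
E
```

```text
rack [ 13 144 151]
rack2 [ 14 146 108]
table [ 17 114 195]
shadow [ 17 108 146]
block [ 11 137  99]
ferr [ 18 148 124]
ferr2 [ 18 151 202]
red [  3 180  85]
head [30 11 92]
tip [ 36   7 180]
rack px ((251.12843322753906, 272.66668701171875), (127.25697326660156, 33.70217514038086), 12.030595779418945) world ((0.5247082710266113, 0.1756221204996109), (0.27057579159736633, 0.07121653109788895), 77.71432495117188)
ferr n 236
ferr ((0.4943341612815857, -0.11869041621685028), 0.020564468577504158) [ 0.4759 -0.1391] [ 0.5136 -0.0992]
head 2 [265 278] [267 280] ((266.0, 279.0), (2.8284270763397217, 0.0), -135.0)
0.054 [0.5097 0.1421 0.054 ]
0.08 [0.5066 0.1393 0.08  ]
0.1 [0.5042 0.1371 0.1   ]
[[-0.9238  0.3828 -0.0005]
 [ 0.3828  0.9238 -0.001 ]
 [ 0.     -0.0011 -1.    ]]
cam in tool [ 0.0743 -0.0004 -0.1409] dir [-0.2902 -0.001   0.957 ]
```

Call:
jog_arm(
  commands=[
    {"travel":[-28.3,-23.4,0],"claw":0},
    {"travel":[-28.3,-23.4,0]},
    {"travel":[-28.3,-23.4,0]},
    {"travel":[-28.3,-23.4,0]},
    {"travel":[-28.3,-23.4,0]},
  ],
)

```text
$.commands[0]: bad value
```

Call:
jog_arm(
  commands=[
    {"travel":[-28.3,-23.4,0]},
    {"travel":[-28.3,-23.4,0]},
    {"travel":[-28.3,-23.4,0]},
    {"travel":[-28.3,-23.4,0]},
    {"travel":[-28.3,-23.4,0]},
  ],
)

```text
$.commands[0]: bad value
```

Call:
jog_arm(
  commands=[
    {"travel":[-28.3,-23.4,0]},
    {"travel":[-28.3,-23.4,0]},
    {"travel":[-28.3,-23.4,0]},
    {"travel":[-28.3,-23.4,0]},
    {"travel":[-28.3,-23.4,0]},
  ],
)

```text
$.commands[0]: bad value
```

Call:
jog_arm(
  commands=[
    {"rot":[0,0,8]},
    {"rot":[0,0,8]},
    {"rot":[0,0,8]},
    {"rot":[0,0,8]},
    {"rot":[0,0,8]},
  ],
)

```text
$.commands[0]: bad value
```

Call:
jog_arm(
  commands=[
    {"rot":[0,0,8]},
    {"rot":[0,0,8]},
    {"rot":[0,0,8]},
    {"rot":[0,0,8]},
    {"rot":[0,0,8]},
  ],
)

```text
$.commands[0]: bad value
```

```bash
python3 - <<'E'
from h import *
c=cam('wrist','w1.png');print(monitor.read_state()['tool_pos'],-np.array(c['R']).T@c['t'])
for n,p in dict(grip=(.5162,.1365,.08),collar=(.5162,.1365,.054),loop=(.5162,.1365,.124),home=(.5321,.2098,.046)).items():print(n,proj(c,p))
E
```

```text
[0.25831128 0.62343987 0.23096111] [0.18950109 0.65156134 0.37168682]
grip [-23.78359867 623.82369277]
collar [ -5.76077741 596.67052266]
loop [-59.08103503 677.08670543]
home [ 63.38576326 581.45487094]
```

View pics/w1.png

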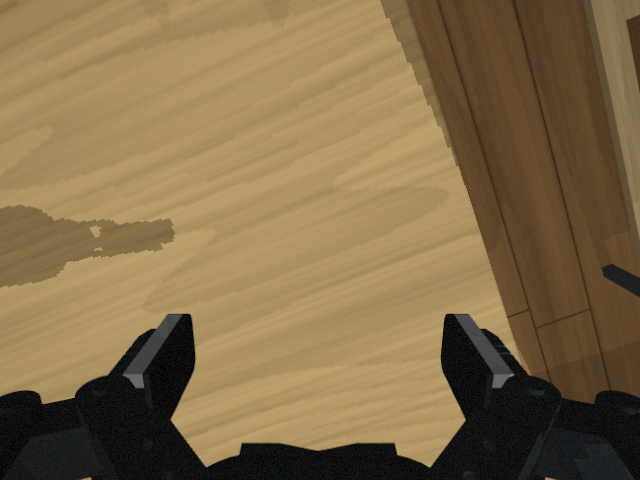

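That picture shows only bare table between the fingers at about (160,350) and (470,350). The moves were refused because each row needs all its fields, so I'll resend them.

Call:
jog_arm(
  commands=[
    {"travel":[-28.3,-23.4,0],"rot":[0,0,0],"claw":0},
    {"travel":[-28.3,-23.4,0],"rot":[0,0,0],"claw":0},
    {"travel":[-28.3,-23.4,0],"rot":[0,0,0],"claw":0},
    {"travel":[-28.3,-23.4,0],"rot":[0,0,0],"claw":0},
    {"travel":[-28.3,-23.4,0],"rot":[0,0,0],"claw":0},
  ],
)

```text
time: 0.85
tool_pos: [0.3448, 0.4601, 0.2314]
tcp_rot: [0.612, 3.081, 0.0]
wrist_force: [0.2, -0.0, -0.7]
width: 0.998
grip_force: 0.0
```

Call:
jog_arm(
  commands=[
    {"travel":[-28.3,-23.4,0],"rot":[0,0,0],"claw":0},
    {"travel":[-28.3,-23.4,0],"rot":[0,0,0],"claw":0},
    {"travel":[-28.3,-23.4,0],"rot":[0,0,0],"claw":0},
    {"travel":[-28.3,-23.4,0],"rot":[0,0,0],"claw":0},
    {"travel":[-28.3,-23.4,0],"rot":[0,0,0],"claw":0},
  ],
)

```text
time: 1.35
tool_pos: [0.4308, 0.2978, 0.2316]
tcp_rot: [0.613, 3.081, 0.001]
wrist_force: [0.4, -0.6, -0.0]
width: 0.997
grip_force: 0.0
```

Call:
jog_arm(
  commands=[
    {"travel":[-28.3,-23.4,0],"rot":[0,0,0],"claw":0},
    {"travel":[-28.3,-23.4,0],"rot":[0,0,0],"claw":0},
    {"travel":[-28.3,-23.4,0],"rot":[0,0,0],"claw":0},
    {"travel":[-28.3,-23.4,0],"rot":[0,0,0],"claw":0},
    {"travel":[-28.3,-23.4,0],"rot":[0,0,0],"claw":0},
  ],
)

```text
time: 1.85
tool_pos: [0.5168, 0.1354, 0.2316]
tcp_rot: [0.613, 3.081, 0.0]
wrist_force: [1.5, 0.2, 0.4]
width: 0.999
grip_force: 0.0
```

Call:
jog_arm(
  commands=[
    {"travel":[0,0,0],"rot":[0,0,8],"claw":0},
    {"travel":[0,0,0],"rot":[0,0,8],"claw":0},
    {"travel":[0,0,0],"rot":[0,0,8],"claw":0},
    {"travel":[0,0,0],"rot":[0,0,8],"claw":0},
    {"travel":[0,0,0],"rot":[0,0,8],"claw":0},
  ],
)

```text
time: 2.35
tool_pos: [0.5162, 0.1367, 0.2314]
tcp_rot: [1.638, 2.681, 0.0]
wrist_force: [0.5, -0.2, 1.5]
width: 0.998
grip_force: 0.0
```

Call:
jog_arm(
  commands=[
    {"travel":[0,0,0],"rot":[0,0,8],"claw":0},
    {"travel":[0,0,0],"rot":[0,0,8],"claw":0},
    {"travel":[0,0,0],"rot":[0,0,8],"claw":0},
    {"travel":[0,0,0],"rot":[0,0,8],"claw":0},
    {"travel":[0,0,0],"rot":[0,0,8],"claw":0},
  ],
)

```text
time: 2.85
tool_pos: [0.5162, 0.1368, 0.2314]
tcp_rot: [2.456, 1.959, 0.0]
wrist_force: [0.2, -0.5, 0.2]
width: 0.998
grip_force: 0.0
```

```bash
python3 - <<'E'
from h import *
c=cam('wrist','w2.png');s=monitor.read_state();print(s['tool_pos'],s['tcp_rot'],s['wrist_force'],-np.array(c['R']).T@c['t'])
for n,p in dict(grip=(.5162,.1365,.08),collar=(.5162,.1365,.054),loop=(.5162,.1365,.124),home=(.5321,.2098,.046)).items():print(n,proj(c,p))
E
```

```text
[0.51616081 0.13684177 0.23139233] [2.46069811e+00 1.95297403e+00 2.79291172e-04] [-0.05769488 -0.39485161 -0.52055902] [0.53205972 0.20870269 0.37229141]
grip [318.50165314 220.49433908]
collar [318.43557344 212.20516111]
loop [318.64237079 238.15062698]
home [317.35789398 110.48366279]
```

View pics/w2.png

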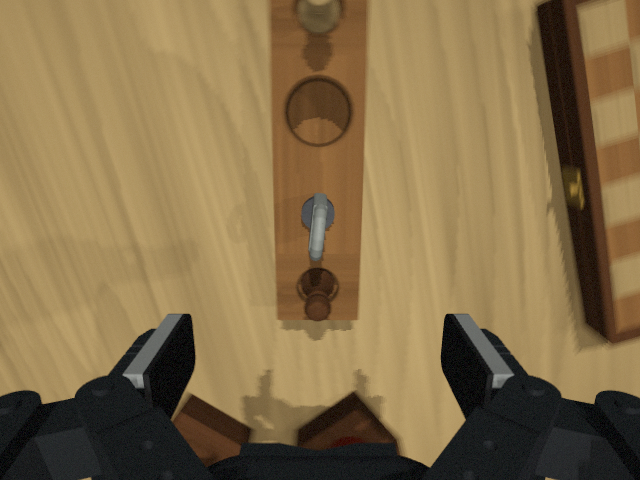

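The wrist view matches the prediction. The collar is at (318,213) against a predicted (318,212), and the big hole is at (318,111) against (317,110.5). The plate's top edge runs from (320,196) to (316,258), so it is yawed by a few degrees; I'll measure that.

```bash
python3 - <<'E'
from h import *
np.set_printoptions(precision=4,suppress=True)
c=cam('wrist');im=c['color'].astype(int);sub=im[185:270,295:345]
sat=sub.max(2)-sub.min(2)
m=((sub[:,:,0]>=sub[:,:,2]-5)&(sub.max(2)>60)).astype(np.uint8)
n,l,st,ce=cv2.connectedComponentsWithStats(m);i=1+st[1:,4].argmax();print(st[i],ce[i]+[295,185])
for y in range(0,85,5):
    x=np.nonzero(l[y]==i)[0]
    if len(x):print(y+185,x.min()+295,x.max()+295)
gray=im.max(2).astype(np.uint8)
b=((l==i)&(sub.max(2)>135))
ys,xs=np.nonzero(b);pts=np.stack([xs+295,ys+185],1).astype(np.float32)
vx,vy,x0,y0=cv2.fitLine(pts,cv2.DIST_HUBER,0,.01,.01).ravel();print('line deg',np.degrees(np.arctan2(vx,vy)),x0,y0)
E
```

```text
[   7    9   32   67 1078] [317.231  220.6596]
195 315 324
200 309 327
205 304 332
210 303 333
215 302 333
220 303 332
225 307 328
230 311 323
235 311 323
240 310 323
245 310 322
250 310 322
255 311 321
260 315 316
line deg 175.21896 318.70255 229.5474
```

Call:
jog_arm(
  commands=[
    {"travel":[0,0,25],"rot":[0,0,4],"claw":0},
    {"travel":[0,0,25],"rot":[0,0,0],"claw":0},
    {"travel":[0,0,25],"rot":[0,0,0],"claw":0},
    {"travel":[0,0,25],"rot":[0,0,0],"claw":0},
    {"travel":[0,0,25],"rot":[0,0,0],"claw":0},
  ],
)

```text
time: 3.45
tool_pos: [0.5163, 0.1368, 0.1056]
tcp_rot: [2.513, 1.884, 0.001]
wrist_force: [-0.2, 0.6, -0.4]
width: 0.999
grip_force: 0.0
```

Call:
jog_arm(
  commands=[
    {"travel":[0,0,15],"rot":[0,0,0],"claw":0},
    {"travel":[0,0,15],"rot":[0,0,0],"claw":0},
    {"travel":[0,0,10],"rot":[0,0,0],"claw":0},
    {"travel":[0,0,5],"rot":[0,0,0],"claw":0},
    {"travel":[0,0,0],"rot":[0,0,0],"claw":0},
  ],
)

```text
time: 3.95
tool_pos: [0.5161, 0.1368, 0.061]
tcp_rot: [-2.517, -1.88, 0.001]
wrist_force: [-0.2, -0.8, 0.6]
width: 1.0
grip_force: 0.0
```

Call:
jog_arm(
  commands=[
    {"travel":[0,0,0],"rot":[0,0,0],"claw":150},
    {"travel":[0,0,0],"rot":[0,0,0],"claw":200},
    {"travel":[0,0,0],"rot":[0,0,0],"claw":255},
    {"travel":[0,0,0],"rot":[0,0,0],"claw":255},
    {"travel":[0,0,0],"rot":[0,0,0],"claw":255},
  ],
  force=80,
)

```text
time: 4.45
tool_pos: [0.5164, 0.1369, 0.0616]
tcp_rot: [2.517, 1.879, 0.001]
wrist_force: [-0.0, 0.7, 0.1]
width: 0.145
grip_force: 0.0
```

Call:
jog_arm(
  commands=[
    {"travel":[0,0,0],"rot":[0,0,0],"claw":255},
    {"travel":[0,0,0],"rot":[0,0,0],"claw":255},
    {"travel":[0,0,0],"rot":[0,0,0],"claw":255},
    {"travel":[0,0,0],"rot":[0,0,0],"claw":255},
    {"travel":[0,0,0],"rot":[0,0,0],"claw":255},
  ],
)

```text
time: 4.95
tool_pos: [0.5165, 0.1369, 0.0617]
tcp_rot: [2.517, 1.879, 0.001]
wrist_force: [-0.5, -0.4, 4.5]
width: 0.109
grip_force: 78.0
```

Call:
jog_arm(
  commands=[
    {"travel":[0,0,-10],"rot":[0,0,0],"claw":255},
    {"travel":[0,0,-30],"rot":[0,0,0],"claw":255},
    {"travel":[0,0,-40],"rot":[0,0,0],"claw":255},
    {"travel":[0,0,-40],"rot":[0,0,0],"claw":255},
    {"travel":[0,0,-20],"rot":[0,0,0],"claw":255},
  ],
)

```text
time: 5.45
tool_pos: [0.5177, 0.1371, 0.2053]
tcp_rot: [2.516, 1.878, 0.007]
wrist_force: [0.7, -0.5, -0.5]
width: 0.105
grip_force: 77.9
```

```bash
cat > d.py <<'E'
from h import *
import sys
from scipy.spatial.transform import Rotation as Ro
s=monitor.read_state();R=Ro.from_rotvec(s['tcp_rot']).as_matrix()
print(s['time'],s['tool_pos'],s['wrist_force'],s['width'],'tool delta mm',R.T@(np.array(list(map(float,sys.argv[1:4])))-s['tool_pos'])*1000)
print(np.round(R,4).tolist())
E
python3 d.py .4943 -.1187 .200
```

```text
5.45 [0.51765801 0.13714208 0.20534874] [ 0.74884873 -0.45751358 -0.52069498] 0.10514450441120951 tool delta mm [-251.94798357   50.26745579    4.97707141]
[[0.2841, 0.9588, 0.0048], [0.9588, -0.2841, 0.001], [0.0023, 0.0043, -1.0]]
```

Call:
jog_arm(
  commands=[
    {"travel":[-25.1,5.1,0],"rot":[0,0,0],"claw":255},
    {"travel":[-25.1,5.1,0],"rot":[0,0,0],"claw":255},
    {"travel":[-25.1,5.1,0],"rot":[0,0,0],"claw":255},
    {"travel":[-25.1,5.1,0],"rot":[0,0,0],"claw":255},
    {"travel":[-25.1,5.1,0],"rot":[0,0,0],"claw":255},
  ],
)

```text
time: 5.95
tool_pos: [0.5042, 0.0083, 0.2011]
tcp_rot: [-2.517, -1.88, 0.001]
wrist_force: [0.2, 0.2, -1.3]
width: 0.104
grip_force: 77.9
```

Call:
jog_arm(
  commands=[
    {"travel":[-25.1,5.1,0],"rot":[0,0,0],"claw":255},
    {"travel":[-25.1,5.1,0],"rot":[0,0,0],"claw":255},
    {"travel":[-25.1,5.1,0],"rot":[0,0,0],"claw":255},
    {"travel":[-25.1,5.1,0],"rot":[0,0,0],"claw":255},
    {"travel":[-25.1,5.1,0],"rot":[0,0,0],"claw":255},
  ],
)

```text
time: 6.45
tool_pos: [0.493, -0.1192, 0.201]
tcp_rot: [-2.517, -1.879, 0.001]
wrist_force: [-0.1, -0.8, -2.1]
width: 0.109
grip_force: 77.9
```

Call:
jog_arm(
  commands=[
    {"travel":[0,0,0],"rot":[0,0,0],"claw":255},
    {"travel":[0,0,0],"rot":[0,0,0],"claw":255},
    {"travel":[0,0,0],"rot":[0,0,0],"claw":255},
    {"travel":[0,0,0],"rot":[0,0,0],"claw":255},
    {"travel":[0,0,0],"rot":[0,0,0],"claw":255},
  ],
)

```text
time: 6.95
tool_pos: [0.4938, -0.1175, 0.2013]
tcp_rot: [-2.516, -1.881, -0.0]
wrist_force: [-1.4, -0.0, -1.4]
width: 0.109
grip_force: 77.9
```

```bash
python3 d.py .4943 -.1187 .200; python3 - <<'E'
from h import *
s=cam('side');w=cam('wrist')
a=s['color'][100:260,290:420]
b=w['color'][60:420,200:440]
a=cv2.resize(a,(390,480),interpolation=cv2.INTER_CUBIC);b=cv2.resize(b,(320,480))
cv2.imwrite('pics/c3.png',np.hstack([a,b]))
tp=np.array([.4943,-.1187,.15])
for n,c in(('s',s),('w',w)):
    print(n,[proj(c,(.4943,-.1187,z)).round(1) for z in(.106,.149,.2195)])
E
```

```text
6.95 [ 0.49382097 -0.11749746  0.20127431] [-1.44332269 -0.00559908 -1.38947036] 0.10912792500206905 tool delta mm [-1.01809616  0.79981979  1.27404864]
[[0.2829, 0.9591, -0.0001], [0.9591, -0.2829, 0.0002], [0.0002, -0.0001, -1.0]]
s [array([353.3, 198.5]), array([354.1, 180.9]), array([355.5, 149.7])]
w [array([319.8, 245. ]), array([320.2, 271.6]), array([321.4, 348.9])]
```

View pics/c3.png

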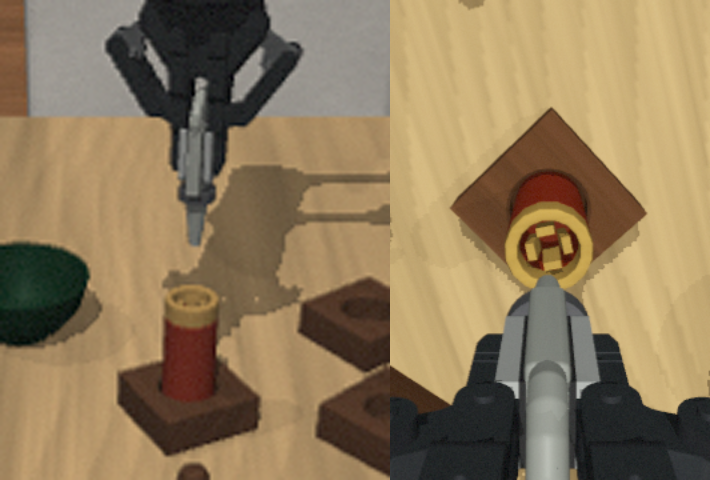

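Side view: the shank tip is at about (354.7,181) against a predicted (354.1,180.9), and the ferrule mouth is at (353.3,199.7). In the wrist view the mouth is at (319.3,245.3) against (319.8,245.0), so head and socket are aligned within about 1 mm. I'll lower it.

Call:
jog_arm(
  commands=[
    {"travel":[-0.5,0.5,10],"rot":[0,0,0],"claw":255},
    {"travel":[0,0,10],"rot":[0,0,0],"claw":255},
    {"travel":[0,0,10],"rot":[0,0,0],"claw":255},
    {"travel":[0,0,10],"rot":[0,0,0],"claw":255},
    {"travel":[0,0,5],"rot":[0,0,0],"claw":255},
  ],
)

```text
time: 7.55
tool_pos: [0.493, -0.1187, 0.1543]
tcp_rot: [-2.516, -1.878, 0.003]
wrist_force: [-0.0, -0.7, -1.2]
width: 0.11
grip_force: 77.9
```

Call:
jog_arm(
  commands=[
    {"travel":[0,0,3],"rot":[0,0,0],"claw":255},
    {"travel":[0,0,3],"rot":[0,0,0],"claw":255},
    {"travel":[0,0,3],"rot":[0,0,0],"claw":255},
    {"travel":[0,0,3],"rot":[0,0,0],"claw":255},
    {"travel":[0,0,2],"rot":[0,0,0],"claw":255},
  ],
)

```text
time: 8.05
tool_pos: [0.4942, -0.119, 0.1423]
tcp_rot: [2.517, 1.879, 0.0]
wrist_force: [0.2, -0.1, -1.6]
width: 0.105
grip_force: 77.9
```

```bash
python3 d.py .4943 -.1187 .200; python3 - <<'E'
from h import *
s=cam('side');w=cam('wrist')
a=s['color'][130:260,290:420]
b=w['color'][60:420,200:440]
a=cv2.resize(a,(480,480),interpolation=cv2.INTER_CUBIC);b=cv2.resize(b,(320,480))
cv2.imwrite('pics/c4.png',np.hstack([a,b]))
E
```

```text
8.05 [ 0.49422532 -0.11895798  0.1422511 ] [ 0.24425873 -0.14675051 -1.55786051] 0.10483615521997526 tool delta mm [ 2.69064799e-01  1.56068546e-02 -5.77488996e+01]
[[0.2841, 0.9588, 0.0003], [0.9588, -0.2841, -0.0001], [0.0, 0.0003, -1.0]]
```

View pics/c4.png

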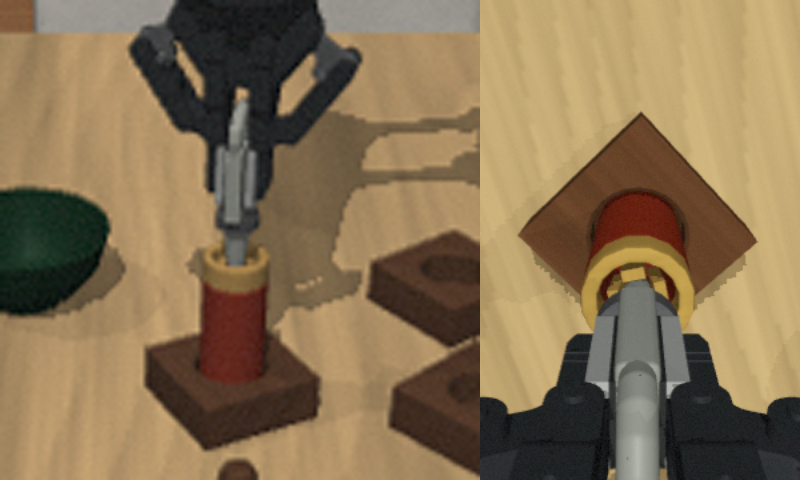

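The shank tip is inside the ferrule: side crop (237,258), with the mouth ring centred at (237,262). I'll now press in fine steps.

Call:
jog_arm(
  commands=[
    {"travel":[0,0,0.5],"rot":[0,0,0],"claw":255},
    {"travel":[0,0,0.5],"rot":[0,0,0],"claw":255},
    {"travel":[0,0,0.5],"rot":[0,0,0],"claw":255},
    {"travel":[0,0,0.5],"rot":[0,0,0],"claw":255},
    {"travel":[0,0,0],"rot":[0,0,0],"claw":255},
  ],
)

```text
time: 8.65
tool_pos: [0.4941, -0.1189, 0.1402]
tcp_rot: [-2.517, -1.88, 0.0]
wrist_force: [0.2, 1.0, -0.7]
width: 0.104
grip_force: 77.9
```

Call:
jog_arm(
  commands=[
    {"travel":[0,0,0.3],"rot":[0,0,0],"claw":255},
    {"travel":[0,0,0.3],"rot":[0,0,0],"claw":255},
    {"travel":[0,0,0.3],"rot":[0,0,0],"claw":255},
    {"travel":[0,0,0],"rot":[0,0,0],"claw":255},
    {"travel":[0,0,0],"rot":[0,0,0],"claw":255},
  ],
)

```text
time: 9.15
tool_pos: [0.4941, -0.1189, 0.1394]
tcp_rot: [2.517, 1.88, 0.0]
wrist_force: [0.6, 0.0, -0.6]
width: 0.105
grip_force: 77.9
```

Call:
jog_arm(
  commands=[
    {"travel":[0,0,0.3],"rot":[0,0,0],"claw":255},
    {"travel":[0,0,0.3],"rot":[0,0,0],"claw":255},
    {"travel":[0,0,0.3],"rot":[0,0,0],"claw":255},
    {"travel":[0,0,0],"rot":[0,0,0],"claw":255},
    {"travel":[0,0,0],"rot":[0,0,0],"claw":255},
  ],
)

```text
time: 9.65
tool_pos: [0.4941, -0.1189, 0.1384]
tcp_rot: [-2.517, -1.88, 0.0]
wrist_force: [0.3, 0.8, -1.8]
width: 0.105
grip_force: 77.9
```

Call:
jog_arm(
  commands=[
    {"travel":[0,0,0.3],"rot":[0,0,0],"claw":255},
    {"travel":[0,0,0.3],"rot":[0,0,0],"claw":255},
    {"travel":[0,0,0.3],"rot":[0,0,0],"claw":255},
    {"travel":[0,0,0],"rot":[0,0,0],"claw":255},
    {"travel":[0,0,0],"rot":[0,0,0],"claw":255},
  ],
)

```text
time: 10.15
tool_pos: [0.4941, -0.1189, 0.1376]
tcp_rot: [-2.517, -1.88, 0.0]
wrist_force: [-0.1, 0.7, -1.2]
width: 0.107
grip_force: 77.9
```

Call:
jog_arm(
  commands=[
    {"travel":[0,0,0.3],"rot":[0,0,0],"claw":255},
    {"travel":[0,0,0.3],"rot":[0,0,0],"claw":255},
    {"travel":[0,0,0.3],"rot":[0,0,0],"claw":255},
    {"travel":[0,0,0],"rot":[0,0,0],"claw":255},
    {"travel":[0,0,0],"rot":[0,0,0],"claw":255},
  ],
)

```text
time: 10.65
tool_pos: [0.4941, -0.119, 0.1367]
tcp_rot: [2.517, 1.88, -0.0]
wrist_force: [0.2, 0.0, -2.3]
width: 0.103
grip_force: 77.9
```

Call:
jog_arm(
  commands=[
    {"travel":[0,0,0.3],"rot":[0,0,0],"claw":255},
    {"travel":[0,0,0.3],"rot":[0,0,0],"claw":255},
    {"travel":[0,0,0.3],"rot":[0,0,0],"claw":255},
    {"travel":[0,0,0],"rot":[0,0,0],"claw":255},
    {"travel":[0,0,0],"rot":[0,0,0],"claw":255},
  ],
)

```text
time: 11.15
tool_pos: [0.4942, -0.119, 0.1358]
tcp_rot: [2.517, 1.879, 0.0]
wrist_force: [0.2, 0.3, -0.8]
width: 0.106
grip_force: 77.9
```

Call:
jog_arm(
  commands=[
    {"travel":[0,0,0.3],"rot":[0,0,0],"claw":255},
    {"travel":[0,0,0.3],"rot":[0,0,0],"claw":255},
    {"travel":[0,0,0.3],"rot":[0,0,0],"claw":255},
    {"travel":[0,0,0],"rot":[0,0,0],"claw":255},
    {"travel":[0,0,0],"rot":[0,0,0],"claw":255},
  ],
)

```text
time: 11.65
tool_pos: [0.4941, -0.119, 0.1349]
tcp_rot: [-2.517, -1.88, 0.0]
wrist_force: [0.1, -0.5, -1.1]
width: 0.107
grip_force: 77.9
```

Call:
jog_arm(
  commands=[
    {"travel":[0,0,0.3],"rot":[0,0,0],"claw":255},
    {"travel":[0,0,0.3],"rot":[0,0,0],"claw":255},
    {"travel":[0,0,0.3],"rot":[0,0,0],"claw":255},
    {"travel":[0,0,0],"rot":[0,0,0],"claw":255},
    {"travel":[0,0,0],"rot":[0,0,0],"claw":255},
  ],
)

```text
time: 12.15
tool_pos: [0.4941, -0.1189, 0.134]
tcp_rot: [-2.517, -1.88, 0.0]
wrist_force: [-0.1, -0.3, -0.7]
width: 0.106
grip_force: 77.9
```

Call:
jog_arm(
  commands=[
    {"travel":[0,0,0.3],"rot":[0,0,0],"claw":255},
    {"travel":[0,0,0.3],"rot":[0,0,0],"claw":255},
    {"travel":[0,0,0.3],"rot":[0,0,0],"claw":255},
    {"travel":[0,0,0],"rot":[0,0,0],"claw":255},
    {"travel":[0,0,0],"rot":[0,0,0],"claw":255},
  ],
)

```text
time: 12.65
tool_pos: [0.4944, -0.1191, 0.1336]
tcp_rot: [2.517, 1.879, 0.0]
wrist_force: [-1.2, -0.7, 4.1]
width: 0.105
grip_force: 78.6
```

Call:
jog_arm(
  commands=[
    {"travel":[0,0,0.2],"rot":[0,0,0],"claw":255},
    {"travel":[0,0,0.2],"rot":[0,0,0],"claw":255},
    {"travel":[0,0,0],"rot":[0,0,0],"claw":255},
    {"travel":[0,0,0],"rot":[0,0,0],"claw":255},
    {"travel":[0,0,0],"rot":[0,0,0],"claw":255},
  ],
)

```text
time: 13.15
tool_pos: [0.4945, -0.1191, 0.1335]
tcp_rot: [2.517, 1.879, 0.001]
wrist_force: [-1.6, -1.3, 7.5]
width: 0.109
grip_force: 78.9
```

Call:
jog_arm(
  commands=[
    {"travel":[0,0,0.3],"rot":[0,0,0],"claw":255},
    {"travel":[0,0,0.3],"rot":[0,0,0],"claw":255},
    {"travel":[0,0,0],"rot":[0,0,0],"claw":255},
    {"travel":[0,0,0],"rot":[0,0,0],"claw":255},
    {"travel":[0,0,0],"rot":[0,0,0],"claw":255},
  ],
)

```text
time: 13.65
tool_pos: [0.4948, -0.1192, 0.1333]
tcp_rot: [2.516, 1.879, 0.001]
wrist_force: [-3.6, -0.5, 8.7]
width: 0.11
grip_force: 79.3
```

Call:
jog_arm(
  commands=[
    {"travel":[0,0,0.3],"rot":[0,0,0],"claw":255},
    {"travel":[0,0,0.3],"rot":[0,0,0],"claw":255},
    {"travel":[0,0,0],"rot":[0,0,0],"claw":255},
    {"travel":[0,0,0],"rot":[0,0,0],"claw":255},
    {"travel":[0,0,0],"rot":[0,0,0],"claw":255},
  ],
)

```text
time: 14.15
tool_pos: [0.4951, -0.1192, 0.1333]
tcp_rot: [2.516, 1.879, 0.002]
wrist_force: [-2.8, -1.1, 11.0]
width: 0.104
grip_force: 79.6
```

Call:
jog_arm(
  commands=[
    {"travel":[0,0,0.3],"rot":[0,0,0],"claw":255},
    {"travel":[0,0,0.3],"rot":[0,0,0],"claw":255},
    {"travel":[0,0,0.3],"rot":[0,0,0],"claw":255},
    {"travel":[0,0,0],"rot":[0,0,0],"claw":255},
    {"travel":[0,0,0],"rot":[0,0,0],"claw":255},
  ],
)

```text
time: 14.65
tool_pos: [0.4955, -0.1193, 0.1332]
tcp_rot: [2.515, 1.878, 0.003]
wrist_force: [-3.8, -0.6, 13.5]
width: 0.105
grip_force: 80.1
```

Call:
jog_arm(
  commands=[
    {"travel":[0,0,0.3],"rot":[0,0,0],"claw":255},
    {"travel":[0,0,0.3],"rot":[0,0,0],"claw":255},
    {"travel":[0,0,0.2],"rot":[0,0,0],"claw":255},
    {"travel":[0,0,0],"rot":[0,0,0],"claw":255},
    {"travel":[0,0,0],"rot":[0,0,0],"claw":255},
  ],
)

```text
time: 15.15
tool_pos: [0.496, -0.1194, 0.1331]
tcp_rot: [2.515, 1.878, 0.004]
wrist_force: [-3.1, 0.8, 17.5]
width: 0.106
grip_force: 80.6
```

```bash
python3 - <<'E'
from h import *
F=[]
for i in range(6): cam('top'); F.append(monitor.read_state()['wrist_force'])
print(np.round(F,2), np.mean(F,0))
E
```

```text
[[-3.69  0.26 18.03]
 [-3.58  0.83 17.52]
 [-4.42 -0.77 18.09]
 [-3.22  0.32 17.62]
 [-3.95 -0.   17.25]
 [-4.3   0.22 18.3 ]] [-3.86021865  0.14383881 17.80191654]
```

Push is about 19 N, which is firm and below 25 N. Now lift.

Call:
jog_arm(
  commands=[
    {"travel":[0,0,-2],"rot":[0,0,0],"claw":255},
    {"travel":[0,0,-2],"rot":[0,0,0],"claw":255},
    {"travel":[0,0,-3],"rot":[0,0,0],"claw":255},
    {"travel":[0,0,-4],"rot":[0,0,0],"claw":255},
    {"travel":[0,0,-6],"rot":[0,0,0],"claw":255},
  ],
)

```text
time: 15.95
tool_pos: [0.4931, -0.1185, 0.1457]
tcp_rot: [-2.515, -1.878, 0.002]
wrist_force: [0.1, 0.7, -3.9]
width: 0.107
grip_force: 77.9
```

Call:
jog_arm(
  commands=[
    {"travel":[0,0,-8],"rot":[0,0,0],"claw":255},
    {"travel":[0,0,-10],"rot":[0,0,0],"claw":255},
    {"travel":[0,0,-12],"rot":[0,0,0],"claw":255},
    {"travel":[0,0,-12],"rot":[0,0,0],"claw":255},
    {"travel":[0,0,-8],"rot":[0,0,0],"claw":255},
  ],
)

```text
time: 16.45
tool_pos: [0.4949, -0.1192, 0.1989]
tcp_rot: [2.516, 1.878, 0.002]
wrist_force: [0.6, -0.7, -4.3]
width: 0.105
grip_force: 77.8
```

Call:
jog_arm(
  commands=[
    {"travel":[0,0,0],"rot":[0,0,0],"claw":255},
    {"travel":[0,0,0],"rot":[0,0,0],"claw":255},
    {"travel":[0,0,0],"rot":[0,0,0],"claw":255},
    {"travel":[0,0,0],"rot":[0,0,0],"claw":255},
    {"travel":[0,0,-4],"rot":[0,0,0],"claw":255},
  ],
)

```text
time: 16.95
tool_pos: [0.4932, -0.1186, 0.1996]
tcp_rot: [-2.516, -1.878, 0.003]
wrist_force: [0.3, 0.1, -4.1]
width: 0.106
grip_force: 77.8
```

Call:
jog_arm(
  commands=[
    {"travel":[0,0,-10],"rot":[0,0,0],"claw":255},
    {"travel":[0,0,-16],"rot":[0,0,0],"claw":255},
    {"travel":[0,0,-16],"rot":[0,0,0],"claw":255},
    {"travel":[0,0,-12],"rot":[0,0,0],"claw":255},
    {"travel":[0,0,-6],"rot":[0,0,0],"claw":255},
  ],
)

```text
time: 17.45
tool_pos: [0.495, -0.1192, 0.263]
tcp_rot: [2.515, 1.878, 0.003]
wrist_force: [-0.0, 0.4, -4.1]
width: 0.106
grip_force: 78.0
```

```bash
python3 d.py .5321 .2098 .26; python3 - <<'E'
from h import *
s=cam('side');w=cam('wrist')
a=s['color'][50:260,290:420]
b=w['color'][60:480,160:480]
a=cv2.resize(a,(324,524),interpolation=cv2.INTER_CUBIC);b=cv2.resize(b,(400,524))
cv2.imwrite('pics/c5.png',np.hstack([a,b]))
E
```

```text
17.45 [ 0.495033   -0.11922509  0.26297138] [-0.04297331  0.38676697 -4.11866156] 0.10599846263117793 tool delta mm [325.99919944 -57.94002412   2.78835359]
[[0.2841, 0.9588, 0.0029], [0.9588, -0.2841, -0.0009], [-0.0, 0.0031, -1.0]]
```

View pics/c5.png

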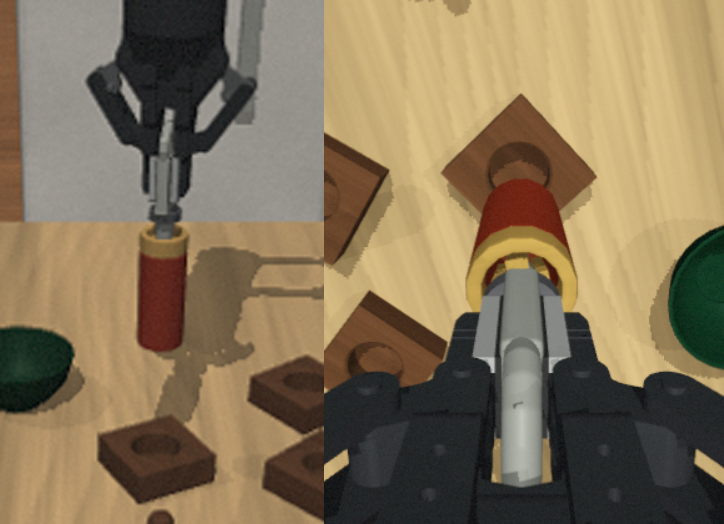

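The whole opener hangs from the head: in the side crop the ferrule is at (164,240) and the bottom at (161,345), and the block is empty at (157,450). Next I carry it to the rack.

Call:
jog_arm(
  commands=[
    {"travel":[10,-1.8,0],"rot":[0,0,0],"claw":255},
    {"travel":[18,-3.2,0],"rot":[0,0,0],"claw":255},
    {"travel":[24,-4.3,0],"rot":[0,0,0],"claw":255},
    {"travel":[24,-4.3,0],"rot":[0,0,0],"claw":255},
    {"travel":[24,-4.3,0],"rot":[0,0,0],"claw":255},
  ],
)

```text
time: 18.05
tool_pos: [0.5045, -0.0164, 0.2594]
tcp_rot: [-2.516, -1.878, 0.002]
wrist_force: [-0.4, -0.6, -3.2]
width: 0.108
grip_force: 78.0
```

Call:
jog_arm(
  commands=[
    {"travel":[25,-4.4,0],"rot":[0,0,0],"claw":255},
    {"travel":[25,-4.4,0],"rot":[0,0,0],"claw":255},
    {"travel":[25,-4.4,0],"rot":[0,0,0],"claw":255},
    {"travel":[25,-4.4,0],"rot":[0,0,0],"claw":255},
    {"travel":[25,-4.4,0],"rot":[0,0,0],"claw":255},
  ],
)

```text
time: 18.55
tool_pos: [0.5188, 0.1098, 0.2594]
tcp_rot: [-2.516, -1.879, 0.003]
wrist_force: [0.4, -0.4, -3.4]
width: 0.104
grip_force: 78.0
```

Call:
jog_arm(
  commands=[
    {"travel":[25,-4.4,0],"rot":[0,0,0],"claw":255},
    {"travel":[25,-4.4,0],"rot":[0,0,0],"claw":255},
    {"travel":[23,-4.1,0],"rot":[0,0,0],"claw":255},
    {"travel":[18,-3.2,0],"rot":[0,0,0],"claw":255},
    {"travel":[10,-1.8,0],"rot":[0,0,0],"claw":255},
  ],
)

```text
time: 19.05
tool_pos: [0.5307, 0.2117, 0.2597]
tcp_rot: [-2.515, -1.881, 0.002]
wrist_force: [0.5, -0.4, -4.0]
width: 0.106
grip_force: 78.0
```

Call:
jog_arm(
  commands=[
    {"travel":[0,0,0],"rot":[0,0,0],"claw":255},
    {"travel":[0,0,0],"rot":[0,0,0],"claw":255},
    {"travel":[0,0,0],"rot":[0,0,0],"claw":255},
    {"travel":[0,0,0],"rot":[0,0,0],"claw":255},
    {"travel":[0,0,0],"rot":[0,0,0],"claw":255},
  ],
)

```text
time: 19.55
tool_pos: [0.5314, 0.2093, 0.2609]
tcp_rot: [2.518, 1.878, 0.0]
wrist_force: [0.2, -0.5, -3.9]
width: 0.103
grip_force: 77.9
```

```bash
python3 d.py .5321 .2098 .26; python3 - <<'E'
from h import *
np.set_printoptions(precision=4,suppress=True)
s=monitor.read_state();T=s['tool_pos'];zb=T[2]-.1332+.006
imgs=[]
for n in('side','top','wrist'):
    c=cam(n,'z_'+n+'.png');hsv=cv2.cvtColor(c['color'],cv2.COLOR_BGR2HSV)
    m=cv2.inRange(hsv,(0,165,40),(6,255,255))|cv2.inRange(hsv,(174,165,40),(180,255,255))
    k=max(cv2.findContours(m,0,1)[0],key=cv2.contourArea);print(n,cv2.boundingRect(k),cv2.contourArea(k),cv2.minAreaRect(k))
    for z in(zb,zb+.05,zb+.1):print('  pred',proj(c,(T[0],T[1],z)))
    if n=='side':
        mm=np.zeros_like(m);cv2.drawContours(mm,[k],-1,255,-1)
        x,y,w,h=cv2.boundingRect(k)
        for r in range(y,y+h,6):
            q=np.nonzero(mm[r])[0];print(r,q.min(),q.max(),(q.min()+q.max())/2)
    if n=='wrist':
        mm=np.zeros_like(m);cv2.drawContours(mm,[k],-1,255,-1)
        x,y,w,h=cv2.boundingRect(k)
        for r in range(y,y+h,8):
            q=np.nonzero(mm[r])[0];print(r,q.min(),q.max(),(q.min()+q.max())/2)
E
```

```text
19.55 [0.53139491 0.20930165 0.26091299] [ 0.15517816 -0.47327079 -3.94524737] 0.10340698391528375 tool delta mm [0.67874233 0.53353041 0.91307032]
[[0.2852, 0.9585, 0.0002], [0.9585, -0.2852, -0.0001], [-0.0, 0.0002, -1.0]]
side (330, 245, 27, 50) 1026.5 ((343.0, 269.5), (49.0, 26.0), 90.0)
  pred [341.0955 286.2985]
  pred [341.8975 260.3914]
  pred [342.7776 232.1052]
245 330 356 343.0
251 330 355 342.5
257 330 354 342.0
263 330 354 342.0
269 330 354 342.0
275 330 353 341.5
281 330 353 341.5
287 330 352 341.0
293 337 347 342.0
top (219, 252, 18, 20) 134.0 ((228.9230499267578, 263.6153564453125), (12.75810432434082, 19.414506912231445), 33.6900634765625)
  pred [226.9063 263.0236]
  pred [221.6445 258.8206]
  pred [215.7102 254.0749]
wrist (282, 203, 73, 54) 2060.5 ((318.7263488769531, 228.9413604736328), (72.0856704711914, 52.10855484008789), 1.6602822542190552)
  pred [318.4908 229.4068]
  pred [318.6736 253.846 ]
  pred [318.9521 291.1012]
203 314 323 318.5
211 297 338 317.5
219 292 343 317.5
227 289 347 318.0
235 287 349 318.0
243 285 351 318.0
251 283 353 318.0
```

Alignment over the hole is within about 1 mm in both views. Lowering now.

Call:
jog_arm(
  commands=[
    {"travel":[0.5,0.5,10],"rot":[0,0,0],"claw":255},
    {"travel":[0,0,18],"rot":[0,0,0],"claw":255},
    {"travel":[0,0,18],"rot":[0,0,0],"claw":255},
    {"travel":[0,0,14],"rot":[0,0,0],"claw":255},
    {"travel":[0,0,10],"rot":[0,0,0],"claw":255},
  ],
)

```text
time: 20.2
tool_pos: [0.5311, 0.2101, 0.1887]
tcp_rot: [-2.517, -1.879, 0.003]
wrist_force: [0.4, -0.5, -4.6]
width: 0.108
grip_force: 78.0
```

Call:
jog_arm(
  commands=[
    {"travel":[0,0,8],"rot":[0,0,0],"claw":255},
    {"travel":[0,0,8],"rot":[0,0,0],"claw":255},
    {"travel":[0,0,8],"rot":[0,0,0],"claw":255},
    {"travel":[0,0,4],"rot":[0,0,0],"claw":255},
    {"travel":[0,0,2],"rot":[0,0,0],"claw":255},
  ],
)

```text
time: 20.7
tool_pos: [0.5318, 0.2103, 0.1604]
tcp_rot: [-2.517, -1.88, 0.001]
wrist_force: [-0.6, 0.1, -3.7]
width: 0.107
grip_force: 78.0
```

Call:
jog_arm(
  commands=[
    {"travel":[0,0,5],"rot":[0,0,0],"claw":255},
    {"travel":[0,0,5],"rot":[0,0,0],"claw":255},
    {"travel":[0,0,5],"rot":[0,0,0],"claw":255},
    {"travel":[0,0,5],"rot":[0,0,0],"claw":255},
    {"travel":[0,0,3],"rot":[0,0,0],"claw":255},
  ],
)

```text
time: 21.2
tool_pos: [0.5316, 0.2103, 0.1371]
tcp_rot: [-2.517, -1.879, 0.001]
wrist_force: [-0.7, -0.3, -4.0]
width: 0.104
grip_force: 78.0
```

Call:
jog_arm(
  commands=[
    {"travel":[0,0,1],"rot":[0,0,0],"claw":255},
    {"travel":[0,0,1],"rot":[0,0,0],"claw":255},
    {"travel":[0,0,1],"rot":[0,0,0],"claw":255},
    {"travel":[0,0,0],"rot":[0,0,0],"claw":255},
    {"travel":[0,0,0],"rot":[0,0,0],"claw":255},
  ],
)

```text
time: 21.7
tool_pos: [0.532, 0.2104, 0.135]
tcp_rot: [2.517, 1.88, 0.0]
wrist_force: [0.1, 0.4, -4.6]
width: 0.106
grip_force: 78.0
```

Call:
jog_arm(
  commands=[
    {"travel":[0,0,0.5],"rot":[0,0,0],"claw":255},
    {"travel":[0,0,0.5],"rot":[0,0,0],"claw":255},
    {"travel":[0,0,0.5],"rot":[0,0,0],"claw":255},
    {"travel":[0,0,0],"rot":[0,0,0],"claw":255},
    {"travel":[0,0,0],"rot":[0,0,0],"claw":255},
  ],
)

```text
time: 22.2
tool_pos: [0.532, 0.2104, 0.1334]
tcp_rot: [2.517, 1.88, 0.0]
wrist_force: [0.3, 0.1, -3.9]
width: 0.11
grip_force: 78.2
```

Call:
jog_arm(
  commands=[
    {"travel":[0,0,0.3],"rot":[0,0,0],"claw":255},
    {"travel":[0,0,0.3],"rot":[0,0,0],"claw":255},
    {"travel":[0,0,0.2],"rot":[0,0,0],"claw":255},
    {"travel":[0,0,0],"rot":[0,0,0],"claw":255},
    {"travel":[0,0,0],"rot":[0,0,0],"claw":255},
  ],
)

```text
time: 22.7
tool_pos: [0.5324, 0.2106, 0.1333]
tcp_rot: [2.517, 1.879, 0.002]
wrist_force: [-0.7, 0.4, 3.8]
width: 0.105
grip_force: 79.2
```

Call:
jog_arm(
  commands=[
    {"travel":[0,0,-0.5],"rot":[0,0,0],"claw":255},
    {"travel":[0,0,0],"rot":[0,0,0],"claw":220},
    {"travel":[0,0,0],"rot":[0,0,0],"claw":200},
    {"travel":[0,0,0],"rot":[0,0,0],"claw":120},
    {"travel":[0,0,0],"rot":[0,0,0],"claw":0},
  ],
)

```text
time: 23.2
tool_pos: [0.5319, 0.2103, 0.1328]
tcp_rot: [2.517, 1.879, -0.0]
wrist_force: [1.3, 0.4, -1.1]
width: 0.544
grip_force: 0.0
```

Call:
jog_arm(
  commands=[
    {"travel":[0,0,0],"rot":[0,0,0],"claw":0},
    {"travel":[0,0,0],"rot":[0,0,0],"claw":0},
    {"travel":[0,0,0],"rot":[0,0,0],"claw":0},
    {"travel":[0,0,0],"rot":[0,0,0],"claw":0},
    {"travel":[0,0,0],"rot":[0,0,0],"claw":0},
  ],
)

```text
time: 23.7
tool_pos: [0.5319, 0.2104, 0.133]
tcp_rot: [2.517, 1.88, 0.0]
wrist_force: [-0.0, -0.4, 0.7]
width: 0.997
grip_force: 0.0
```

Call:
jog_arm(
  commands=[
    {"travel":[0,0,-10],"rot":[0,0,0],"claw":0},
    {"travel":[0,0,-25],"rot":[0,0,0],"claw":0},
    {"travel":[0,0,-30],"rot":[0,0,0],"claw":0},
    {"travel":[0,0,-35],"rot":[0,0,0],"claw":0},
    {"travel":[0,0,-30],"rot":[0,0,0],"claw":0},
  ],
)

```text
time: 24.2
tool_pos: [0.5322, 0.2105, 0.2657]
tcp_rot: [2.517, 1.879, 0.003]
wrist_force: [0.5, 0.1, -1.1]
width: 0.999
grip_force: 0.0
```

Call:
jog_arm(
  commands=[
    {"travel":[0,0,0],"rot":[0,0,0],"claw":0},
    {"travel":[0,0,0],"rot":[0,0,0],"claw":0},
    {"travel":[0,0,0],"rot":[0,0,0],"claw":0},
    {"travel":[0,0,0],"rot":[0,0,0],"claw":0},
    {"travel":[0,0,0],"rot":[0,0,0],"claw":0},
  ],
)

```text
time: 24.7
tool_pos: [0.5312, 0.2101, 0.2614]
tcp_rot: [-2.517, -1.879, 0.004]
wrist_force: [0.0, 0.7, -0.5]
width: 0.999
grip_force: 0.0
```

```bash
python3 - <<'E'
from h import *
s=cam('side');w=cam('wrist')
a=s['color'][150:410,270:430]
b=w['color'][60:480,140:500]
a=cv2.resize(a,(322,524),interpolation=cv2.INTER_CUBIC);b=cv2.resize(b,(449,524))
cv2.imwrite('pics/c6.png',np.hstack([a,b]))
for c in(s,w):print([proj(c,(.5321,.2098,z)).round(1) for z in(.046,.106,.194)])
E
```

```text
[array([339.4, 327.1]), array([340.2, 300. ]), array([341.6, 255. ])]
[array([319.7, 201.5]), array([319.9, 218.5]), array([320.5, 259.3])]
```

View pics/c6.png

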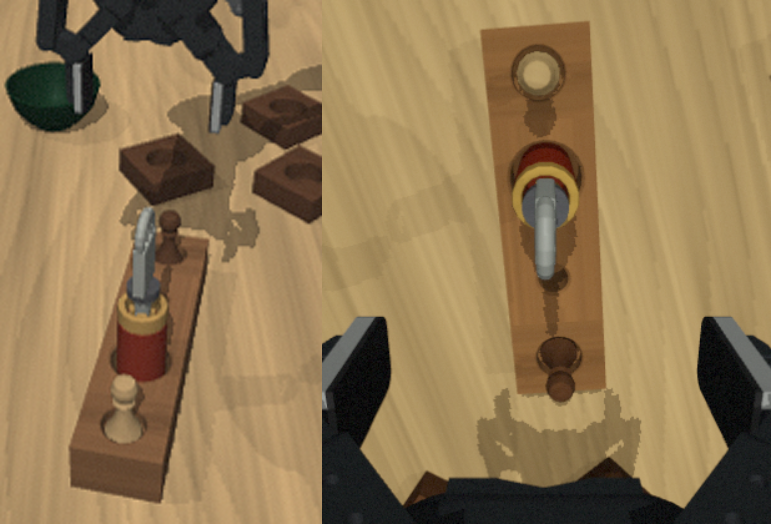

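The opener stands upright in the big hole with the head seated: side crop, ferrule at (143,310) and loop top at (147,212). Both pawns are standing in place, the gripper is clear, and all is at rest.

```bash
python3 -c "
from workcell import workorder
print(workorder.finish_job())"
```

```text
the job is handed in; nothing more can be done
None
```

The opener is assembled with a push of about 19 N and stands upright in the rack's big hole with the gripper clear; the job is handed in, but no verdict came back.

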